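# Pack the tape rolls into the latched transport case

### The arm

A 7-joint arm with a two-finger parallel gripper is mounted at the origin on the work surface. World frame = base frame: x ahead of the robot, y to its left, z up, the work surface at z = 0. Lengths are in m, angles in rad, forces in N, time in s.
With the tool pointing down it reaches from about 0.4 to 0.85 m from the base axis. Payload 4.5 kg.
Tool frame: the origin (TCP) lies between the finger pads; the fingertips stand r.tip_reach ahead of it and the grasp point (between the pads) lies 3 mm ahead of it (r.tip_reach is the distance from the TCP to the fingertips, in m); z points along the fingers, y is the line along which they close (so a half turn about z gives the same grasp; the last joint's range is limited). The gripper opens to 88 mm and grips with 3 to 60 N. Pads are 18 mm wide; open, the fingers measure 123 mm over their backs; the gripper's body (75 mm by 187 mm) begins 45 mm behind the grasp point.
Start: joints at [1.287, 0.689, -0.195, 1.565, 0.157, 0.902, -0.215], TCP at [0.195, -0.594, 0.261] pointing down, gripper open.
Joint ranges: [-3.01, 3.01], [-0.46, 2.08], [-1.47, 1.51], [0.13, 2.56], [-1, 4.14], [0.04, 2.09], [-2.66, 2.66]. Speed limits (rad/s): [2.57, 2.57, 3.14, 3.14, 3.14, 3.14, 3.14].

### API

Orientations are given as a unit quaternion [x, y, z, w].
In Python, from plant import r gives the robot as it stands.
- The arm moves only by the tool step_arm, never from a script. Its argument "motion" is a list of rows, each an object with "dp": the shift along the tool's x, y, z in mm, a list of three; "twist": the turn, a rotation vector about the tool's x, y, z in rad, a list of three; "hand": the opening, from -1 (shut) to 1 (fully open). In form: [{"dp": [dx, dy, dz], "twist": [rx, ry, rz], "hand": hand}, ...]. A call has 1 to 5 rows; each row is the pose to reach, as a shift and turn from the pose commanded when the call began, along the tool's axes at that moment; what a row does not reach only later rows make up. A row lasts 1/8 s, in which the tool goes at most 62.5 mm and 10.7 degrees, less where a joint would pass 70% of its speed; a pose out of reach is approached as far as the arm can. A call with a gripper value outside its range is refused whole. The fingers move at their own pace and stop on an object; "force" is the grip in N (left out, the last holds). Time passes only in rows, so rows that repeat a pose let the fingers close. It gives the time, the measured TCP pose, the force, the opening and the grip force at its end, in the units of the state.
- r.get_state(): the state, without advancing time (a new reading comes with each control period).
- r.snapshot(name): name is "side" or "top"; returns a dict with "pixels" (384x512x3 uint8, red, green, blue), "depth" (384x512 float32, m along the optical axis (not along the pixel's ray), 0 where there is no reading), "fx", "fy", "cx", "cy" (pixels), "xyz" and "orientation" of the camera in the world. Camera axes: x right, y down, z forward; pixel columns grow to the right and rows downward; lengths in m; the calibration is good to about 2 mm. A picture is of the moment at which its call begins.
- r.finish_job(): hands the job in; it is judged then, once.
Trained networks look in the newest picture that a camera, given by its name, has taken for a name from the list of things; names that differ only in an ending like _2 or _b are one class to them, and where a whole thing is asked for, a point or a joint stands for the part that bears it (a point fixed in the world has none). Each returns a list of dicts, best first, with "score" (0 to 1); they miss things now and then, are a little off and sometimes report something else, mostly with a low value. They report only what shows in the picture. A call takes as long as a camera call. They do not tell look-alikes from the thing itself.
- r.search_frame(camera, thing): "at" ([x, y, z] in m, in the coordinates of the camera as it stood for that picture, good to about 4 mm: the middle of the surface that is visible of it).
The state is a dict: "clock": time; "q": joint angles; "qd": joint speeds; "joint_torque": joint torques, N m; "tool_pos": TCP position; "eef_rot": TCP orientation; "contact_force": force on the tool from outside, world axes, zero at the start; "moment": the same for the moment, N m; "opening": opening from 0.0 (shut) to 1.0 (fully open); "finger_force": force on a finger pad.
Only numpy, scipy, OpenCV 4.12 (cv2) and the standard library are available. Lean on these libraries where they do the work, as an engineer would, in place of code of your own. Each camera call takes 0.05 s, during which the arm holds its last target. There are 200 camera calls.

### The job

Pack the lab's tape rolls for transport: swing the hasp of the grey case up off the catch until it stands upright or leans outwards, open the lid until it stands upright or a little beyond, take every roll off the spindles of the stand and the one lying on the bench, and lay them all flat on the case floor. Then press the lid shut until it clicks fully home and swing the hasp back down over the catch, flat on the lid. Leave the bottle, tub and beaker where they stand.

Things in the scene. Friction and masses are not known exactly. Their poses are not given: they have to be found in the camera images.
- case: fixed grey carrying case, outside 160 (x) by 230 (y) by 63 mm high, walls and floor 5 mm; origin at the centre of its underside, z up; -x is its front (hasp side), +x its hinge side. Two steel blocks of the hasp's hinge stick 18 mm out in front at y +-22. Inside, a small sprung ball of the lid's detent sticks 10 mm out of the middle of the front wall, 42 mm above the underside
- case_floor (a point): centre of the case's inner floor (150 by 220 mm, 58 mm deep), 5 mm above the case's underside, axes as the case. Four rolls fit in one layer with room for fingers closing along y, for example at x -40 and +28, y -48 and +48 mm
- lid (a joint): angle of the flat grey lid (8 mm thick, top face 71.5 mm above the bench when shut): 0 shut and home, grows as it opens, 1.57 upright, stops at 1.9. Stiff hinge: stays where it is left, 2 to 4 N at the front edge moves it. Detent: below about 0.13 rad it takes about 10 N at the front edge to press it home or pull it free; its black tongue hangs 28 mm under the front middle
- lid_hinge (a point): middle of the lid's hinge line, which runs along the case's y: in the case's frame at x +80, y 0, z 63.5 mm
- lid_grip (a point): centre of the lid's pull, a level steel barrel 18 mm in diameter, 36 mm long along the case's y, on a 14 mm stem, its two ends free to be pinched along y; moves with the lid, and may turn between the fingers. Lid shut: at x -65, y +75, z 95.5 mm in the case's frame, 24 mm above the lid's top face
- lid_press (a point): a free point of the lid's top face near its front edge, good for pressing: at x -65, y -45, z 71.5 mm in the case's frame when shut; moves with the lid
- hasp (a joint): angle of the hasp, a slotted steel strap 70 mm long, 32 mm wide, hinged on the case's front: 0 flat on the lid over the catch (a 10 by 12 mm stub standing 16 mm up from the lid through the slot), grows as it swings up and outwards (to the case's -x), 1.57 upright, stops at 2.1. Stiff: stays where it is left; about 2 N at its barrel moves it
- hasp_hinge (a point): middle of the hasp's hinge line, which runs along the case's y: in the case's frame at x -87, y 0, z 74.5 mm
- hasp_grip (a point): centre of the hasp's barrel, a level steel cylinder 18 mm in diameter, 40 mm long along the case's y, its two ends free to be pinched along y, 66 mm from the hinge line along the strap and 20 mm off it; it may turn between the fingers. Hasp angle 0: at x -21, y 0, z 94.5 mm in the case's frame, 23 mm above the lid
- stand: fixed aluminium bar 260 mm (x) by 56 mm (y), 12 mm thick, with three upright steel spindles 18 mm in diameter at x -92, 0 and +92 mm, their tops 83 mm above the bench; origin at the centre of the bar's underside. Each spindle carries one roll or none
- roll1: wound tape roll of 90 g lying flat: ring 62 mm outside diameter, 30 mm tall, 28 mm bore, rigid; origin in its middle (15 mm above its underside), z is its axis. On one of the spindles (underside 12 mm above the bench) or absent
- roll2: wound tape roll of 90 g lying flat: ring 62 mm outside diameter, 30 mm tall, 28 mm bore, rigid; origin in its middle (15 mm above its underside), z is its axis. On one of the spindles (underside 12 mm above the bench) or absent
- roll3: wound tape roll of 90 g lying flat: ring 62 mm outside diameter, 30 mm tall, 28 mm bore, rigid; origin in its middle (15 mm above its underside), z is its axis. On one of the spindles (underside 12 mm above the bench) or absent
- roll4: wound tape roll of 90 g lying flat: ring 62 mm outside diameter, 30 mm tall, 28 mm bore, rigid; origin in its middle (15 mm above its underside), z is its axis. Always there, lying flat on the bench between stand and case
- amber_bottle: bystander: amber glass bottle 80 mm in diameter, 170 mm tall; origin at the centre of its underside
- tub: bystander: white plastic jar 100 mm in diameter, 90 mm tall; origin at the centre of its underside
- beaker: bystander: glass beaker 72 mm in diameter, 95 mm tall; origin at the centre of its underside
Not all that is in view belongs to the job. What is shaped like the roll2 but purple or turquoise is not meant.

How it is judged:
By the outcome, as a careful person would: the job done as asked, in the order asked, and still so for the second after the job is handed in, with the robot touching nothing.
Of roll1, roll2, roll3 only 1 to 3 are there at a start; the rules pass over those that are not, and their reading is None.
At some moment in a run one of roll4 may be knocked a few centimetres aside while the robot is not near it.
Once in a run the grip may slacken for a moment while it holds something.
It also fails if it takes over 210 s, if anything falls off the work surface, if the arm or the gripper's body presses on something with over 40 N, if the wrist force passes 120 N, or if a joint passes its speed limit or range.

## Working session

There is one attempt and no reset: what is moved stays moved. The work goes in short steps, Python scripts to look and compute and a tool call to move; the robot and the scene stay as the last step left them, time stands still between calls to the robot, and variables do not carry over. Pictures are saved under pics/ and viewed, at most 14 in all, crops included, and the job is handed in when it is done.

Besides the shell and the picture viewer there is one more tool, called after "Emit:" as a command line: name --argument value ..., lists and objects as JSON in quotes. step_arm: Moves the arm, as the interface text tells. Its arguments: {"type":"object","properties":{"motion":{"type":"array"},"force":{"type":"number"}},"required":["motion"]}

```bash
ls; mkdir -p pics
cat > h.py <<'E'
from plant import r
import numpy as np, cv2
from scipy.spatial.transform import Rotation as R
def snap(n):
    s=r.snapshot(n); s['R']=R.from_quat(s['orientation']).as_matrix(); s['p']=np.array(s['xyz']); return s
def world(s,c): return s['p']+s['R']@np.array(c)
def pix(s,w):
    c=s['R'].T@(np.array(w)-s['p']); return (s['fx']*c[0]/c[2]+s['cx'], s['fy']*c[1]/c[2]+s['cy'])
def cloud(s):
    d=s['depth']; v,u=np.mgrid[:d.shape[0],:d.shape[1]]
    c=np.stack([(u-s['cx'])/s['fx']*d,(v-s['cy'])/s['fy']*d,d],-1); w=c@s['R'].T+s['p']; w[d==0]=np.nan; return w
def save(s,n): cv2.imwrite('pics/'+n,cv2.cvtColor(s['pixels'],cv2.COLOR_RGB2BGR))
E
python3 - <<'E'
from h import *
for c in ('top','side'):
    s=snap(c); save(s,c+'0.png'); np.savez('/tmp/'+c,**s)
    print(c,s['p'].round(3),s['R'].round(2).tolist(),s['fx'])
    for t in ['case','lid_grip','lid_press','hasp_grip','hasp','stand','roll1','roll4','amber_bottle','tub','beaker']:
        for d in r.search_frame(c,t)[:6]:
            w=world(s,d['at']); print(t,round(d['score'],2),w.round(3),np.round(pix(s,w)))
st=r.get_state(); print(st, r.tip_reach)
E
```

```text
pics
top [ 0.404 -0.005  1.588] [[0.02, -0.99, 0.14], [-1.0, -0.02, 0.02], [-0.02, -0.14, -0.99]] 380.8241242658835
case 0.74 [ 0.516 -0.212  0.072] [313. 221.]
case 0.63 [ 0.51  -0.214  0.073] [313. 222.]
case 0.35 [ 0.474 -0.214  0.078] [313. 231.]
lid_grip 0.91 [ 0.512 -0.213  0.068] [313. 222.]
lid_press 0.89 [ 0.513 -0.21   0.071] [312. 222.]
hasp 0.42 [ 0.472 -0.217  0.075] [314. 232.]
stand 0.69 [0.494 0.201 0.009] [211. 225.]
stand 0.54 [ 0.473 -0.213  0.076] [313. 232.]
roll1 0.72 [0.456 0.311 0.031] [183. 233.]
roll1 0.7 [0.572 0.119 0.031] [231. 206.]
roll1 0.58 [0.494 0.207 0.043] [208. 224.]
roll1 0.58 [ 0.606 -0.002  0.032] [260. 199.]
roll1 0.48 [0.465 0.108 0.027] [232. 232.]
roll4 0.72 [0.456 0.311 0.031] [183. 233.]
roll4 0.7 [0.572 0.119 0.031] [231. 206.]
roll4 0.58 [0.494 0.207 0.043] [208. 224.]
roll4 0.58 [ 0.606 -0.002  0.032] [260. 199.]
roll4 0.48 [0.465 0.108 0.027] [232. 232.]
amber_bottle 0.78 [0.57  0.489 0.114] [135. 202.]
tub 0.85 [ 0.448 -0.506  0.086] [389. 240.]
beaker 0.67 [0.779 0.075 0.043] [243. 157.]
beaker 0.4 [ 0.51  -0.213  0.073] [313. 222.
[... 1232 characters left out ...]
.68909235, -0.19462301,  1.56530329,  0.15731405,
        0.90250694, -0.21508147]), 'qd': array([ 8.59400288e-05,  9.96158915e-04,  7.33611881e-05,  3.57233196e-04,
        2.16855177e-04, -6.56108258e-05,  1.80869304e-03]), 'joint_torque': array([ 3.04698906e-04, -5.27504432e+01, -1.26708180e+00, -1.53745365e+01,
       -5.18788467e-02, -8.42881836e-04, -3.26210248e-06]), 'tool_pos': array([ 0.19533771, -0.59370973,  0.2607472 ]), 'eef_rot': array([9.87396389e-01, 1.58266768e-01, 1.26002982e-05, 3.65270547e-05]), 'contact_force': array([ 0.3937278 , -0.20676388,  0.79191705]), 'moment': array([ 0.03949724,  0.10182865, -0.02289792]), 'finger_force': 0.0, 'opening': 0.997301170219473} 0.022
```

Run:
```python
import cv2
a=cv2.imread('pics/top0.png')[130:290,120:420]; cv2.imwrite('pics/top0c.png',cv2.resize(a,None,fx=2.66,fy=2.66,interpolation=cv2.INTER_CUBIC))
a=cv2.imread('pics/side0.png')[100:340,150:400]; cv2.imwrite('pics/side0c.png',cv2.resize(a,None,fx=2.5,fy=2.5,interpolation=cv2.INTER_CUBIC))
```

```text
(no output)
```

View pics/top0c.png

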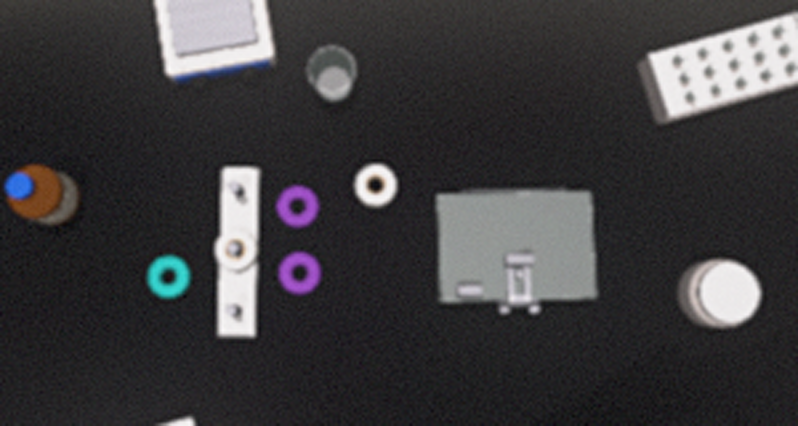

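View pics/side0c.png

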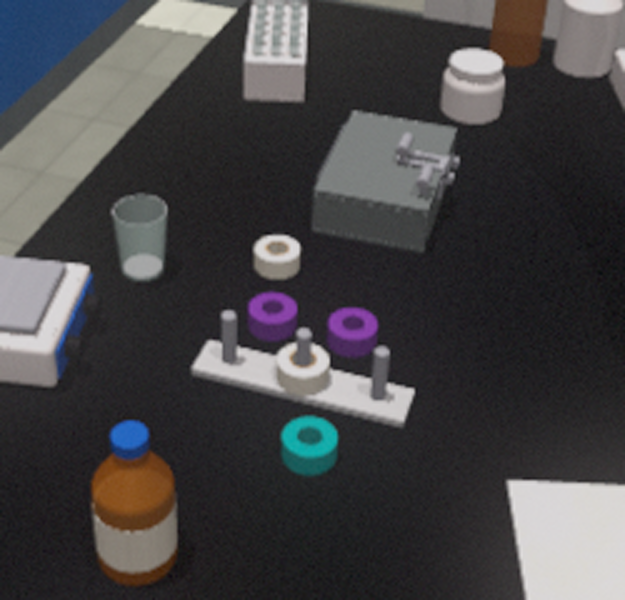

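Targets: white roll on the middle spindle, top image about (208,224), and white roll on the bench at (260,199). Look-alikes to leave: purple rings at (231,206) and (232,232), and the turquoise ring at (183,233). The case front, with the hasp and pull, faces the robot (-x).

```bash
cat >> h.py <<'E'
from scipy.optimize import least_squares
def near(w,x,y,rad): return w[(np.hypot(w[...,0]-x,w[...,1]-y)<rad)]
def roll(w,x,y,z0,z1,inner=0.0):
    # circle fit by max overlap with annulus 14..31mm of top-face points
    p=near(w,x,y,.06); p=p[(p[:,2]>z0)&(p[:,2]<z1)]
    best=None
    for dx in np.arange(-.02,.021,.001):
        for dy in np.arange(-.02,.021,.001):
            d=np.hypot(p[:,0]-x-dx,p[:,1]-y-dy); sc=((d<.031)&(d>.012)).sum()-((d>.033)&(d<.045)).sum()
            if best is None or sc>best[0]+0: best=(sc,[]) 
            if sc==best[0]: best[1].append((x+dx,y+dy))
    return best[0],len(p),np.mean(best[1],0).round(4),np.median(p[:,2]).round(4)
def rect(w,x,y,z0,z1,rad=.16):
    p=near(w,x,y,rad); p=p[(p[:,2]>z0)&(p[:,2]<z1)]
    return len(p),cv2.minAreaRect((p[:,:2]*1000).astype(np.float32)),p
E
python3 - <<'E'
from h import *
for c in ('top','side'):
    s=dict(np.load('/tmp/%s.npz'%c)); w=cloud(s)
    n,b,p=rect(w,.52,-.21,.062,.08); print(c,'case',n,b,np.median(p[:,2]))
    P=near(w,.52,-.21,.18); hi=P[P[:,2]>.084]
    print(' hi',hi.round(3).tolist()[:45])
    print(' stand',rect(w,.494,.205,.006,.018)[:2])
    print(' rollS',roll(w,.494,.210,.036,.052),' rollB',roll(w,.606,0,.024,.038))
    for q in [(.49,.21)]:
        P=near(w,*q,.15); P=P[P[:,2]>.058]; print(' spind',P.round(3).tolist())
E
```

```text
top case 2302 ((507.68951416015625, -214.60870361328125), (182.6986083984375, 230.92764282226562), 3.4432590007781982) 0.071219491792331
 hi [[0.498, -0.198, 0.101], [0.498, -0.202, 0.102], [0.498, -0.206, 0.101], [0.498, -0.209, 0.102], [0.498, -0.213, 0.105], [0.498, -0.217, 0.103], [0.498, -0.221, 0.104], [0.498, -0.225, 0.102], [0.498, -0.229, 0.101], [0.498, -0.232, 0.106], [0.494, -0.196, 0.089], [0.493, -0.197, 0.109], [0.493, -0.201, 0.108], [0.494, -0.206, 0.1], [0.494, -0.21, 0.099], [0.494, -0.213, 0.104], [0.494, -0.217, 0.105], [0.494, -0.22, 0.108], [0.494, -0.224, 0.106], [0.494, -0.228, 0.109], [0.494, -0.233, 0.103], [0.49, -0.197, 0.106], [0.49, -0.201, 0.104], [0.49, -0.205, 0.108], [0.49, -0.21, 0.102], [0.49, -0.212, 0.109], [0.49, -0.217, 0.101], [0.49, -0.221, 0.103], [0.491, -0.225, 0.1], [0.491, -0.229, 0.102], [0.49, -0.232, 0.106], [0.486, -0.198, 0.101], [0.486, -0.202, 0.101], [0.486, -0.206, 0.099], [0.486, -0.21, 0.1], [0.486, -0.214, 0.099], [0.486, -0.217, 0.102], [0.486, -0.221, 0.102], [0.487, -0.225, 0.102], [0.487, -0.229, 0.102], [0.487, -0.232, 
[... 6607 characters left out ...]
[0.401, 0.204, 0.075], [0.414, 0.21, 0.072], [0.411, 0.211, 0.074], [0.408, 0.212, 0.076], [0.406, 0.208, 0.073], [0.403, 0.207, 0.073], [0.4, 0.206, 0.073], [0.417, 0.208, 0.066], [0.413, 0.212, 0.07], [0.409, 0.217, 0.075], [0.407, 0.212, 0.072], [0.405, 0.209, 0.071], [0.403, 0.207, 0.069], [0.399, 0.209, 0.072], [0.416, 0.209, 0.063], [0.413, 0.211, 0.065], [0.41, 0.213, 0.068], [0.408, 0.21, 0.067], [0.404, 0.212, 0.069], [0.403, 0.205, 0.064], [0.401, 0.202, 0.062], [0.413, 0.209, 0.06], [0.41, 0.211, 0.063], [0.407, 0.211, 0.064], [0.404, 0.212, 0.066], [0.402, 0.207, 0.062], [0.4, 0.202, 0.058], [0.407, 0.212, 0.061], [0.404, 0.21, 0.06], [0.402, 0.207, 0.058], [0.403, 0.212, 0.058]]
```

```bash
cat > fit.py <<'E'
from h import *
def cost(P,cx,cy,a,L=.16,W=.23):
    c,s=np.cos(a),np.sin(a); x=c*(P[:,0]-cx)+s*(P[:,1]-cy); y=-s*(P[:,0]-cx)+c*(P[:,1]-cy)
    m=np.abs(y)>.04   # skip hasp blocks
    return np.minimum(np.maximum(0,np.maximum(np.abs(x)-L/2,np.abs(y)-W/2))[m],.01).sum()
for c in ('top','side'):
    s=dict(np.load('/tmp/%s.npz'%c)); w=cloud(s); z=w[...,2]
    P=near(w,.52,-.21,.18); P=P[(P[:,2]>.064)&(P[:,2]<.085)]
    res=[]
    for cx in np.arange(.50,.535,.001):
        for cy in np.arange(-.225,-.205,.001):
            for a in np.radians(np.arange(0,6,.5)):
                res.append((cost(P,cx,cy,a),cx,cy,np.degrees(a)))
    res=np.array(sorted(res)); k=res[res[:,0]<=res[0,0]+.003]
    print(c,res[0].round(4),k.mean(0).round(4),k.std(0).round(4))
    # barrels
    P=near(w,.52,-.21,.18)
    for q in [(.495,-.215),(.45,-.14)]:
        p=near(w,*q,.035); p=p[p[:,2]>.092]; print(len(p),np.percentile(p,[2,50,98],axis=0).round(4).tolist(),cv2.minAreaRect((p[:,:2]*1000).astype(np.float32)))
E
python3 fit.py
```

```text
top [ 0.0509  0.515  -0.215   3.    ] [ 0.0512  0.515  -0.215   2.75  ] [0.0003 0.     0.     0.25  ]
45 [[0.4824, -0.2322, 0.095], [0.4904, -0.2131, 0.1022], [0.4982, -0.1972, 0.1089]] ((490.2506103515625, -214.82424926757812), (15.605154037475586, 35.643253326416016), 1.2457571029663086)
43 [[0.438, -0.1597, 0.0941], [0.4456, -0.1436, 0.1026], [0.4541, -0.1247, 0.1095]] ((446.0711975097656, -142.27749633789062), (15.734423637390137, 35.145423889160156), 1.5938732624053955)
side [ 0.1223  0.515  -0.217   2.5   ] [ 0.1229  0.515  -0.2165  2.5   ] [0.0006 0.     0.0005 0.    ]
46 [[0.4719, -0.2371, 0.0932], [0.4902, -0.2094, 0.1052], [0.4999, -0.1977, 0.1117]] ((490.33099365234375, -218.750244140625), (32.91023635864258, 38.487056732177734), 31.361665725708008)
45 [[0.4371, -0.1629, 0.0921], [0.4444, -0.1364, 0.1043], [0.4533, -0.1252, 0.111]] ((445.2040100097656, -144.74790954589844), (16.63186264038086, 40.512760162353516), 2.5682616233825684)
```

```bash
cat > plan.py <<'E'
import sys
from h import *
CX,CY,A=.5145,-.215,np.radians(2.8)
Rc=np.array([[np.cos(A),-np.sin(A),0],[np.sin(A),np.cos(A),0],[0,0,1]])
def case(x,y,z): return np.array([CX,CY,0])+Rc@(np.array([x,y,z])/1000)
def tool(head=A,tilt=0):  # z down, x at heading; tilt>0 leans body towards +x (fingers to -x)
    return R.from_euler('z',head)*R.from_euler('y',tilt)*R.from_euler('x',np.pi)
def deltas(targets,st=None):
    st=st or r.get_state(); T=R.from_quat(st['eef_rot']); p=np.array(st['tool_pos'])
    for w,t in targets:
        print(np.array(w).round(4),'dp',(T.inv().apply(w-p)*1000).round(1).tolist(),'tw',(T.inv()*t).as_rotvec().round(3).tolist())
E
python3 - <<'E'
from plan import *
deltas([(case(-21,0,z+3),tool()) for z in (190,94.5)])
E
```

```text
[ 0.4935 -0.216   0.193 ] dp [401.3, -265.6, 67.7] tw [0.0, -0.0, 0.269]
[ 0.4935 -0.216   0.0975] dp [401.3, -265.6, 163.2] tw [0.0, -0.0, 0.269]
```

Emit:
step_arm --motion '[{"dp":[60,-40,10],"twist":[0,0,0.1],"hand":1},{"dp":[110,-75,20],"twist":[0,0,0.2],"hand":1},{"dp":[160,-106,30],"twist":[0,0,0.269],"hand":1},{"dp":[210,-140,40],"twist":[0,0,0.269],"hand":1},{"dp":[260,-172,50],"twist":[0,0,0.269],"hand":1}]' --force 20

```text
clock: 1.82
tool_pos: [0.3878, -0.3501, 0.2112]
eef_rot: [1.0, 0.024, 0.0, 0.0]
contact_force: [-0.5, 0.0, 1.0]
opening: 0.997
finger_force: 0.0
```

Run:
```python
from plan import *
deltas([(case(-21,0,z+3),tool()) for z in (190,130,94.5)])
```

```text
[ 0.4935 -0.216   0.193 ] dp [112.1, -128.8, 18.2] tw [0.001, -0.001, -0.0]
[ 0.4935 -0.216   0.133 ] dp [112.1, -128.9, 78.2] tw [0.001, -0.001, -0.0]
[ 0.4935 -0.216   0.0975] dp [112.0, -128.9, 113.7] tw [0.001, -0.001, -0.0]
```

Emit:
step_arm --motion '[{"dp":[38,-43,10],"twist":[0,0,0],"hand":1},{"dp":[75,-86,15],"twist":[0,0,0],"hand":1},{"dp":[112,-129,20],"twist":[0,0,0],"hand":1},{"dp":[112,-129,70],"twist":[0,0,0],"hand":1},{"dp":[112,-129,100],"twist":[0,0,0],"hand":1}]'

```text
clock: 2.45
tool_pos: [0.4925, -0.2159, 0.1098]
eef_rot: [1.0, 0.026, -0.0, -0.0]
contact_force: [-0.5, -0.9, 0.3]
opening: 1.002
finger_force: 0.0
```

Emit:
step_arm --motion '[{"dp":[0,0,14],"twist":[0,0,0],"hand":1},{"dp":[0,0,14],"twist":[0,0,0],"hand":-1},{"dp":[0,0,14],"twist":[0,0,0],"hand":-1},{"dp":[0,0,14],"twist":[0,0,0],"hand":-1}]'

```text
clock: 2.95
tool_pos: [0.4928, -0.2177, 0.0984]
eef_rot: [1.0, 0.024, 0.001, 0.0]
contact_force: [1.1, -0.7, 0.0]
opening: 0.681
finger_force: 0.0
```

Run:
```python
from plan import *
s=snap('top'); save(s,'t1.png'); s=snap('side'); save(s,'s1.png')
a=cv2.imread('pics/s1.png')[110:230,230:390]; cv2.imwrite('pics/s1c.png',cv2.resize(a,None,fx=4,fy=4,interpolation=cv2.INTER_CUBIC))
def hg(th): return case(-87+66*np.cos(th)-20*np.sin(th),0,74.5+66*np.sin(th)+20*np.cos(th)+3)
print(r.get_state()['opening'])
deltas([(hg(t),tool()) for t in np.linspace(0,2.1,11)])
```

```text
0.5958420918880357
[ 0.4935 -0.216   0.0975] dp [1.1, -1.5, 0.6] tw [0.001, -0.002, -0.0]
[ 0.4879 -0.2163  0.1108] dp [-4.5, -1.5, -12.7] tw [0.001, -0.002, -0.0]
[ 0.4797 -0.2167  0.1227] dp [-12.8, -1.5, -24.6] tw [0.001, -0.002, -0.0]
[ 0.4691 -0.2172  0.1325] dp [-23.3, -1.5, -34.5] tw [0.001, -0.002, -0.0]
[ 0.4567 -0.2178  0.14  ] dp [-35.7, -1.5, -41.9] tw [0.001, -0.002, -0.0]
[ 0.4431 -0.2185  0.1447] dp [-49.4, -1.5, -46.7] tw [0.001, -0.002, -0.0]
[ 0.4287 -0.2192  0.1465] dp [-63.7, -1.5, -48.4] tw [0.001, -0.002, -0.0]
[ 0.4144 -0.2199  0.1452] dp [-78.1, -1.4, -47.2] tw [0.001, -0.002, -0.0]
[ 0.4006 -0.2206  0.1409] dp [-92.0, -1.4, -43.0] tw [0.001, -0.002, -0.0]
[ 0.388  -0.2212  0.1339] dp [-104.6, -1.4, -35.9] tw [0.001, -0.002, -0.0]
[ 0.3771 -0.2217  0.1244] dp [-115.5, -1.5, -26.4] tw [0.001, -0.002, -0.0]
```

View pics/s1c.png

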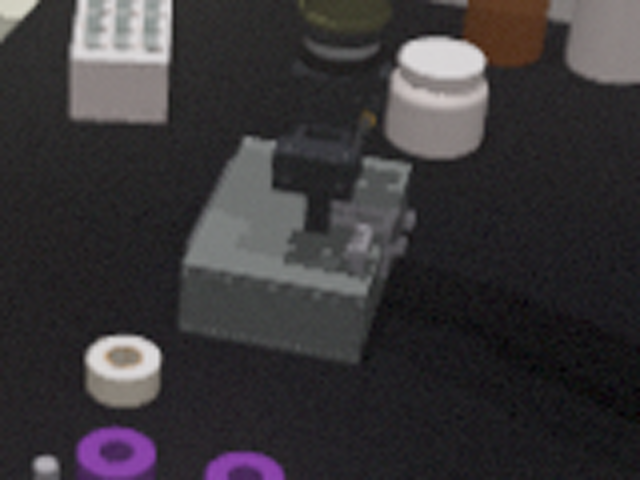

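The gripper straddles the hasp barrel at about (330,220) in the crop, and the fingers are still closing.

Emit:
step_arm --motion '[{"dp":[0,0,0],"twist":[0,0,0],"hand":-1},{"dp":[0,0,0],"twist":[0,0,0],"hand":-1},{"dp":[0,0,0],"twist":[0,0,0],"hand":-1}]'

```text
clock: 3.42
tool_pos: [0.4925, -0.2191, 0.0976]
eef_rot: [1.0, 0.024, 0.001, 0.001]
contact_force: [-0.8, -4.9, 1.0]
opening: 0.449
finger_force: 20.0
```

Emit:
step_arm --motion '[{"dp":[-5,2,-13],"twist":[0,0,0],"hand":-1},{"dp":[-13,2,-24],"twist":[0,0,0],"hand":-1},{"dp":[-24,2,-34],"twist":[0,0,0],"hand":-1},{"dp":[-36,2,-42],"twist":[0,0,0],"hand":-1},{"dp":[-50,2,-47],"twist":[0,0,0],"hand":-1}]'

```text
clock: 4.05
tool_pos: [0.442, -0.2216, 0.1451]
eef_rot: [1.0, 0.025, 0.001, 0.0]
contact_force: [2.7, -1.8, -3.5]
opening: 0.447
finger_force: 20.0
```

Emit:
step_arm --motion '[{"dp":[-14,0,-2],"twist":[0,0,0],"hand":-1},{"dp":[-29,0,-1],"twist":[0,0,0],"hand":-1},{"dp":[-43,0,4],"twist":[0,0,0],"hand":-1},{"dp":[-55,0,11],"twist":[0,0,0],"hand":-1},{"dp":[-65,0,20],"twist":[0,0,0],"hand":-1}]'

```text
clock: 4.68
tool_pos: [0.3762, -0.2247, 0.1243]
eef_rot: [1.0, 0.024, -0.0, -0.0]
contact_force: [4.4, -0.1, 4.9]
opening: 0.448
finger_force: 20.0
```

Emit:
step_arm --motion '[{"dp":[-2,0,2],"twist":[0,0,0],"hand":-1},{"dp":[-2,0,2],"twist":[0,0,0],"hand":-1}]'

```text
clock: 4.92
tool_pos: [0.3757, -0.2247, 0.1235]
eef_rot: [1.0, 0.025, 0.001, 0.0]
contact_force: [3.3, 1.1, 16.3]
opening: 0.449
finger_force: 20.0
```

Emit:
step_arm --motion '[{"dp":[2,0,-2],"twist":[0,0,0],"hand":0.5},{"dp":[2,0,-2],"twist":[0,0,0],"hand":0.5},{"dp":[2,0,-2],"twist":[0,0,0],"hand":0.5},{"dp":[2,0,-35],"twist":[0,0,0],"hand":0.7},{"dp":[2,0,-75],"twist":[0,0,0],"hand":0.7}]'

```text
clock: 5.55
tool_pos: [0.376, -0.2244, 0.1972]
eef_rot: [1.0, 0.024, -0.002, -0.001]
contact_force: [1.2, -0.6, 0.5]
opening: 0.848
finger_force: 0.0
```

```bash
sed -i 's/^CX,CY.*/CX,CY,A=.5145,-.2175,np.radians(2.8)/' plan.py
python3 - <<'E'
from plan import *
s=snap('side'); save(s,'s2.png')
a=cv2.imread('pics/s2.png')[110:230,230:390]; cv2.imwrite('pics/s2c.png',cv2.resize(a,None,fx=4,fy=4,interpolation=cv2.INTER_CUBIC))
print(r.get_state()['opening'])
deltas([(case(-65,75,z+3),tool()) for z in (180,94.5)])
E
```

```text
0.8499505202742524
[ 0.4459 -0.1458  0.183 ] dp [71.9, -76.4, 18.4] tw [0.002, -0.003, -0.001]
[ 0.4459 -0.1458  0.0975] dp [71.6, -76.6, 103.9] tw [0.002, -0.003, -0.001]
```

View pics/s2c.png

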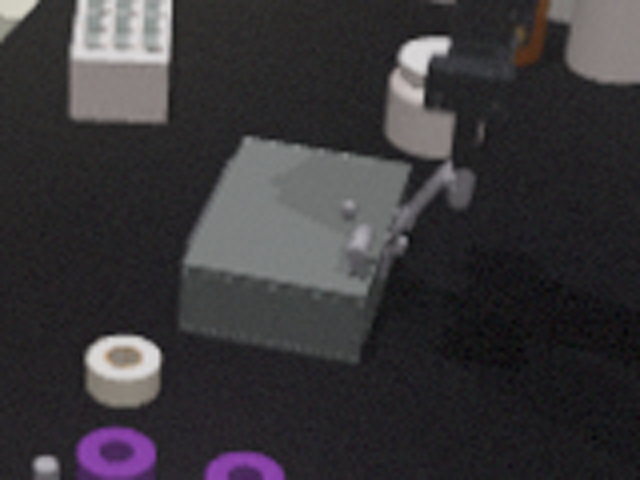

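The hasp leans outwards (barrel at about (460,187)), and the catch is bare at (348,207). Next is the pull at (360,243).

Emit:
step_arm --motion '[{"dp":[36,-38,0],"twist":[0,0,0],"hand":0.7},{"dp":[72,-76,10],"twist":[0,0,0],"hand":0.7},{"dp":[72,-76,55],"twist":[0,0,0],"hand":0.7},{"dp":[72,-76,90],"twist":[0,0,0],"hand":0.7},{"dp":[72,-76,103],"twist":[0,0,0],"hand":0.6}]'

```text
clock: 6.22
tool_pos: [0.4438, -0.145, 0.0927]
eef_rot: [1.0, 0.025, -0.002, -0.0]
contact_force: [-8.4, 7.1, 74.7]
opening: 0.798
finger_force: 38.4
```

Emit:
step_arm --motion '[{"dp":[0,0,0],"twist":[0,0,0],"hand":-1},{"dp":[0,0,0],"twist":[0,0,0],"hand":-1},{"dp":[0,0,0],"twist":[0,0,0],"hand":-1},{"dp":[0,0,0],"twist":[0,0,0],"hand":-1},{"dp":[0,0,0],"twist":[0,0,0],"hand":-1}]' --force 30

```text
clock: 6.85
tool_pos: [0.4457, -0.1463, 0.0945]
eef_rot: [1.0, 0.024, 0.0, 0.001]
contact_force: [-0.7, -3.2, 1.2]
opening: 0.396
finger_force: 30.0
```

Run:
```python
from plan import *
def lg(f): return case(80-145*np.cos(f)+32*np.sin(f),75,63.5+145*np.sin(f)+32*np.cos(f)+3)
deltas([(lg(t),tool()) for t in [0,.06,.13,.23,.35,.5,.65,.8,.95,1.1,1.25,1.4,1.55,1.65,1.72]])
```

```text
[ 0.4459 -0.1458  0.0985] dp [0.2, -0.5, -4.0] tw [0.001, -0.001, -0.001]
[ 0.4481 -0.1457  0.1071] dp [2.4, -0.5, -12.7] tw [0.001, -0.001, -0.001]
[ 0.4513 -0.1455  0.117 ] dp [5.6, -0.5, -22.5] tw [0.001, -0.001, -0.001]
[ 0.457  -0.1452  0.1307] dp [11.4, -0.5, -36.2] tw [0.001, -0.001, -0.001]
[ 0.4657 -0.1448  0.1463] dp [20.0, -0.4, -51.8] tw [0.001, -0.001, -0.001]
[ 0.479  -0.1441  0.1641] dp [33.4, -0.4, -69.6] tw [0.001, -0.001, -0.001]
[ 0.4948 -0.1434  0.1797] dp [49.2, -0.4, -85.2] tw [0.001, -0.001, -0.001]
[ 0.5128 -0.1425  0.1928] dp [67.2, -0.4, -98.3] tw [0.001, -0.001, -0.001]
[ 0.5325 -0.1415  0.2031] dp [87.0, -0.5, -108.5] tw [0.001, -0.001, -0.001]
[ 0.5535 -0.1405  0.2102] dp [108.1, -0.5, -115.7] tw [0.001, -0.001, -0.001]
[ 0.5754 -0.1394  0.2142] dp [130.0, -0.5, -119.6] tw [0.001, -0.001, -0.001]
[ 0.5976 -0.1383  0.2148] dp [152.2, -0.5, -120.3] tw [0.001, -0.001, -0.001]
[ 0.6197 -0.1373  0.2121] dp [174.3, -0.5, -117.6] tw [0.001, -0.001, -0.001]
[ 0.6341 -0.1366  0.2085] dp [188.7, -0.5, -113.9] tw [0.001, -0.001, -0.001]
[ 0.6439 -0.1361  0.2051] dp [198.5, -0.6, -110.5] tw [0.001, -0.001, -0.001]
```

Emit:
step_arm --motion '[{"dp":[2,0,-9],"twist":[0,0,0],"hand":-1},{"dp":[5.5,0,-18.5],"twist":[0,0,0],"hand":-1},{"dp":[11,0,-32],"twist":[0,0,0],"hand":-1},{"dp":[20,0,-48],"twist":[0,0,0],"hand":-1},{"dp":[33,0,-65.5],"twist":[0,0,0],"hand":-1}]'

```text
clock: 7.48
tool_pos: [0.475, -0.1449, 0.16]
eef_rot: [1.0, 0.024, -0.004, 0.0]
contact_force: [-2.1, -6.0, -5.6]
opening: 0.399
finger_force: 32.0
```

Emit:
step_arm --motion '[{"dp":[16,0,-16],"twist":[0,0,0],"hand":-1},{"dp":[34,0,-29],"twist":[0,0,0],"hand":-1},{"dp":[54,0,-39],"twist":[0,0,0],"hand":-1},{"dp":[75,0,-46],"twist":[0,0,0],"hand":-1},{"dp":[97,0,-50],"twist":[0,0,0],"hand":-1}]'

```text
clock: 8.1
tool_pos: [0.573, -0.1403, 0.2115]
eef_rot: [1.0, 0.024, -0.002, 0.001]
contact_force: [-3.5, -4.0, -0.6]
opening: 0.394
finger_force: 30.0
```

Emit:
step_arm --motion '[{"dp":[22,0,-0.5],"twist":[0,0,0],"hand":-1},{"dp":[44,0,2],"twist":[0,0,0],"hand":-1},{"dp":[58,0,6],"twist":[0,0,0],"hand":-1},{"dp":[68,0,9],"twist":[0,0,0],"hand":-1},{"dp":[68,0,9],"twist":[0,0,0],"hand":-1}]'

```text
clock: 8.72
tool_pos: [0.644, -0.137, 0.2011]
eef_rot: [1.0, 0.024, 0.001, 0.001]
contact_force: [2.3, -4.1, -0.1]
opening: 0.396
finger_force: 30.0
```

Run:
```python
from plan import *
s=snap('side'); save(s,'s3.png')
a=cv2.imread('pics/s3.png')[70:250,200:400]; cv2.imwrite('pics/s3c.png',cv2.resize(a,None,fx=3,fy=3,interpolation=cv2.INTER_CUBIC))
w=r.get_state(); g=Rc.T@(np.array(w['tool_pos'])-case(80,75,63.5))*1000; print(g,w['contact_force'],np.arctan2(g[2]+1,g[0]),np.arctan2(145,32))
```

```text
[ 53.22968105  -0.92929692 137.64287043] [ 1.98123214 -4.0412933  -0.07279465] 1.204216399189189 1.3535883002614535
```

View pics/s3c.png

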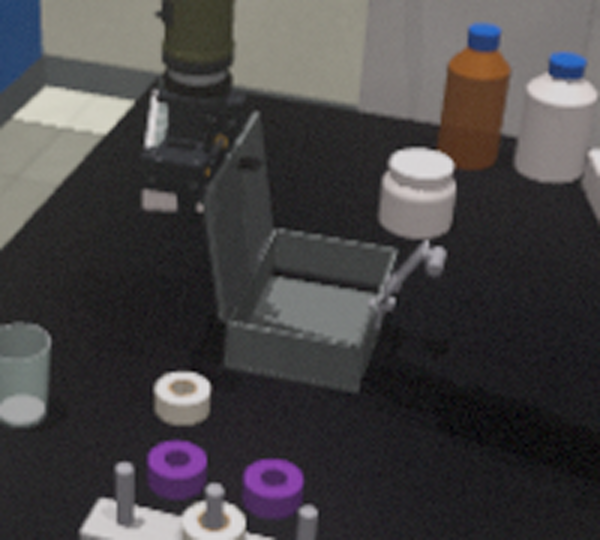

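The lid stands open just past upright, and the hasp still leans outwards. Releasing the pull.

Emit:
step_arm --motion '[{"dp":[0,0,0],"twist":[0,0,0],"hand":0.6},{"dp":[0,0,0],"twist":[0,0,0],"hand":0.8},{"dp":[0,0,0],"twist":[0,0,0],"hand":1},{"dp":[0,0,-40],"twist":[0,0,0],"hand":1},{"dp":[0,0,-80],"twist":[0,0,0],"hand":1}]'

```text
clock: 9.4
tool_pos: [0.6429, -0.1351, 0.2813]
eef_rot: [1.0, 0.025, -0.001, -0.0]
contact_force: [0.5, 1.1, 0.0]
opening: 0.939
finger_force: 0.0
```

Emit:
step_arm --motion '[{"dp":[0,-50,-10],"twist":[0,0,0],"hand":1},{"dp":[0,-100,0],"twist":[0,0,0],"hand":1},{"dp":[0,-100,0],"twist":[0,0,0],"hand":1}]'

```text
clock: 9.78
tool_pos: [0.6377, -0.0285, 0.2802]
eef_rot: [1.0, 0.029, -0.001, -0.003]
contact_force: [0.9, 0.2, -0.4]
opening: 1.001
finger_force: 0.0
```

```bash
cat > looky.py <<'E'
from plan import *
def rolls(rolls_=((.606,-.002,.024,.038),(.4995,.209,.036,.052))):
    out={}
    for c in ('top','side'):
        s=snap(c); w=cloud(s)
        for d in r.search_frame(c,'roll4')[:8]:
            q=world(s,d['at']); u,v=np.round(pix(s,q)).astype(int)
            x0=s['pixels'][max(0,v-5):v+6,max(0,u-6):u+7].reshape(-1,3).mean(0).astype(int)
            print(c,round(d['score'],2),q.round(3),(u,v),x0)
        for a in rolls_: print(c,roll(w,*a))
E
python3 - <<'E'
from looky import *
rolls()
st=r.get_state(); print(st['tool_pos'],st['opening'])
deltas([(np.array([.606,-.002,z]),tool(0)) for z in (.15,.03)])
E
```

```text
top 0.72 [0.456 0.311 0.03 ] (np.int64(183), np.int64(233)) [ 45 164 160]
top 0.55 [0.495 0.208 0.043] (np.int64(208), np.int64(224)) [212 206 202]
top 0.49 [ 0.538 -0.223  0.006] (np.int64(313), np.int64(217)) [145 148 146]
top 0.46 [0.466 0.108 0.024] (np.int64(233), np.int64(232)) [126  67 155]
top (np.int64(3), 3, array([0.6051, 0.0088]), np.float64(0.0309))
top (np.int64(136), 137, array([0.499, 0.209]), np.float64(0.042))
side 0.82 [0.566 0.127 0.029] (np.int64(259), np.int64(226)) [104  53 128]
side 0.72 [0.604 0.007 0.029] (np.int64(260), np.int64(202)) [150 141 130]
side 0.72 [0.455 0.323 0.032] (np.int64(273), np.int64(278)) [ 23 136 135]
side 0.67 [0.463 0.122 0.028] (np.int64(291), np.int64(233)) [102  53 126]
side 0.56 [0.492 0.221 0.043] (np.int64(272), np.int64(247)) [167 160 156]
side (np.int64(158), 179, array([ 0.607 , -0.0038]), np.float64(0.0322))
side (np.int64(191), 227, array([0.4995, 0.207 ]), np.float64(0.044))
[ 0.63840641 -0.03760307  0.28086487] 1.0005628044752986
[ 0.606 -0.002  0.15 ] dp [-30.7, -37.3, 130.8] tw [0.001, -0.0, 0.047]
[ 0.606 -0.002  0.03 ] dp [-30.7, -37.4, 250.8] tw [0.001, -0.0, 0.047]
```

Emit:
step_arm --motion '[{"dp":[-15,-18,55],"twist":[0,0,0],"hand":1},{"dp":[-31,-37,110],"twist":[0,0,0],"hand":1},{"dp":[-31,-37,165],"twist":[0,0,0],"hand":1},{"dp":[-31,-37,200],"twist":[0,0,0],"hand":1},{"dp":[-31,-37,215],"twist":[0,0,0],"hand":1}]'

```text
clock: 10.6
tool_pos: [0.6048, -0.0022, 0.0638]
eef_rot: [1.0, 0.023, -0.001, 0.001]
contact_force: [-0.3, 0.0, 1.1]
opening: 0.998
finger_force: 0.0
```

Run:
```python
from looky import *
rolls(((.606,-.002,.024,.038),))
deltas([(np.array([.606,-.003,z]),tool(A)) for z in (.15,.029)])
```

```text
top 0.53 [ 0.606 -0.202  0.171] (np.int64(314), np.int64(195)) [55 55 55]
top 0.51 [0.493 0.208 0.04 ] (np.int64(208), np.int64(225)) [211 204 201]
top 0.46 [0.454 0.313 0.03 ] (np.int64(182), np.int64(234)) [ 45 161 157]
top 0.4 [0.465 0.129 0.025] (np.int64(228), np.int64(232)) [105  77 109]
top (np.int64(0), 0, array([ 0.606, -0.002]), np.float64(nan))
side 0.98 [0.453 0.319 0.031] (np.int64(274), np.int64(277)) [ 24 139 137]
side 0.78 [0.466 0.122 0.027] (np.int64(290), np.int64(233)) [102  52 125]
side 0.54 [0.564 0.126 0.03 ] (np.int64(259), np.int64(226)) [104  53 127]
side 0.51 [0.494 0.219 0.044] (np.int64(272), np.int64(247)) [167 160 156]
side 0.46 [0.598 0.011 0.022] (np.int64(261), np.int64(205)) [117 111 104]
side (np.int64(82), 92, array([ 0.604, -0.002]), np.float64(0.032))
[ 0.606 -0.003  0.15 ] dp [-0.6, 1.8, -83.1] tw [0.0, -0.002, -0.001]
[ 0.606 -0.003  0.029] dp [-0.9, 1.8, 37.9] tw [0.0, -0.002, -0.001]
  return _methods._mean(a, axis=axis, dtype=dtype,
  ret = ret.dtype.type(ret / rcount)
```

Emit:
step_arm --motion '[{"dp":[-1,1,20],"twist":[0,0,0],"hand":1},{"dp":[-1,1,33],"twist":[0,0,0],"hand":1},{"dp":[-1,1,38],"twist":[0,0,0],"hand":1},{"dp":[-1,1,38],"twist":[0,0,0],"hand":-1},{"dp":[-1,1,38],"twist":[0,0,0],"hand":-1}]' --force 30

```text
clock: 11.42
tool_pos: [0.605, -0.0016, 0.028]
eef_rot: [1.0, 0.024, 0.0, 0.0]
contact_force: [0.1, -0.4, -0.1]
opening: 0.796
finger_force: 0.2
```

Emit:
step_arm --motion '[{"dp":[0,0,0],"twist":[0,0,0],"hand":-1},{"dp":[0,0,0],"twist":[0,0,0],"hand":-1}]'

```text
clock: 11.68
tool_pos: [0.605, -0.0017, 0.0281]
eef_rot: [1.0, 0.024, 0.0, 0.0]
contact_force: [0.5, -0.1, 0.8]
opening: 0.701
finger_force: 30.0
```

Emit:
step_arm --motion '[{"dp":[0,0,-30],"twist":[0,0,0],"hand":-1},{"dp":[-10,0,-80],"twist":[0,0,0],"hand":-1},{"dp":[-50,0,-120],"twist":[0,0,0],"hand":-1},{"dp":[-100,0,-130],"twist":[0,0,0],"hand":-1},{"dp":[-107,0,-130],"twist":[0,0,0],"hand":-1}]'

```text
clock: 12.3
tool_pos: [0.4939, -0.0072, 0.1588]
eef_rot: [1.0, 0.024, -0.002, 0.0]
contact_force: [0.2, 0.0, -1.2]
opening: 0.698
finger_force: 30.0
```

Run:
```python
from plan import *
st=r.get_state(); print(st['tool_pos'],st['opening'],st['finger_force'])
deltas([(case(-15,50,z),tool()) for z in (158,60,36,33)])
```

```text
[ 0.49389368 -0.00717416  0.15877122] 0.6981234736392499 29.99995559861418
[ 0.4971 -0.1683  0.158 ] dp [-4.6, 161.1, 0.8] tw [0.0, 0.004, -0.0]
[ 0.4971 -0.1683  0.06  ] dp [-4.3, 161.1, 98.8] tw [0.0, 0.004, -0.0]
[ 0.4971 -0.1683  0.036 ] dp [-4.2, 161.1, 122.8] tw [0.0, 0.004, -0.0]
[ 0.4971 -0.1683  0.033 ] dp [-4.2, 161.1, 125.8] tw [0.0, 0.004, -0.0]
```

Emit:
step_arm --motion '[{"dp":[-2,50,0],"twist":[0,0,0],"hand":-1},{"dp":[-4,105,0],"twist":[0,0,0],"hand":-1},{"dp":[-4,150,0],"twist":[0,0,0],"hand":-1},{"dp":[-4,161,10],"twist":[0,0,0],"hand":-1},{"dp":[-4,161,50],"twist":[0,0,0],"hand":-1}]'

```text
clock: 12.92
tool_pos: [0.5042, -0.169, 0.1082]
eef_rot: [1.0, 0.023, 0.003, 0.001]
contact_force: [0.1, 1.0, -0.9]
opening: 0.703
finger_force: 30.0
```

Emit:
step_arm --motion '[{"dp":[0,0,30],"twist":[0,0,0],"hand":-1},{"dp":[0,0,50],"twist":[0,0,0],"hand":-1},{"dp":[0,0,64],"twist":[0,0,0],"hand":-1},{"dp":[0,0,72],"twist":[0,0,0],"hand":-1},{"dp":[0,0,72],"twist":[0,0,0],"hand":-1}]'

```text
clock: 13.55
tool_pos: [0.5018, -0.1675, 0.0355]
eef_rot: [1.0, 0.025, -0.0, -0.0]
contact_force: [-0.8, 0.1, 0.2]
opening: 0.696
finger_force: 30.0
```

Emit:
step_arm --motion '[{"dp":[0,0,2],"twist":[0,0,0],"hand":-1},{"dp":[0,0,2],"twist":[0,0,0],"hand":0.6},{"dp":[0,0,2],"twist":[0,0,0],"hand":0.6},{"dp":[0,0,-40],"twist":[0,0,0],"hand":0.6},{"dp":[0,0,-90],"twist":[0,0,0],"hand":1}]'

```text
clock: 14.18
tool_pos: [0.5011, -0.1676, 0.1264]
eef_rot: [1.0, 0.024, -0.001, -0.0]
contact_force: [0.5, -0.1, 0.1]
opening: 0.889
finger_force: 0.0
```

Run:
```python
from plan import *
st=r.get_state(); print(st['tool_pos'],st['opening'],st['contact_force'])
deltas([(np.array([.4995,.2085,z]),tool()) for z in (.16,.070,.044)])
```

```text
[ 0.50112187 -0.16758008  0.12635642] 0.8891558050403598 [ 0.49705382 -0.14883513  0.13471036]
[0.4995 0.2085 0.16  ] dp [16.7, -375.7, -33.5] tw [-0.001, 0.002, 0.0]
[0.4995 0.2085 0.07  ] dp [16.9, -375.7, 56.5] tw [-0.001, 0.002, 0.0]
[0.4995 0.2085 0.044 ] dp [16.9, -375.7, 82.5] tw [-0.001, 0.002, 0.0]
```

Emit:
step_arm --motion '[{"dp":[0,-50,-34],"twist":[0,0,0],"hand":1},{"dp":[3,-110,-34],"twist":[0,0,0],"hand":1},{"dp":[6,-170,-34],"twist":[0,0,0],"hand":1},{"dp":[10,-230,-34],"twist":[0,0,0],"hand":1},{"dp":[13,-290,-34],"twist":[0,0,0],"hand":1}]'

```text
clock: 14.8
tool_pos: [0.5006, 0.1244, 0.1602]
eef_rot: [1.0, 0.024, 0.001, -0.0]
contact_force: [0.7, -0.0, -0.1]
opening: 1.0
finger_force: 0.0
```

Emit:
step_arm --motion '[{"dp":[2,-43,0],"twist":[0,0,0],"hand":1},{"dp":[4,-86,0],"twist":[0,0,0],"hand":1},{"dp":[4,-86,0],"twist":[0,0,0],"hand":1}]'

```text
clock: 15.18
tool_pos: [0.4997, 0.2137, 0.1599]
eef_rot: [1.0, 0.028, 0.0, -0.002]
contact_force: [0.1, -0.4, 1.2]
opening: 1.001
finger_force: 0.0
```

Run:
```python
from looky import *
rolls(((.4995,.209,.036,.052),))
s=snap('side'); save(s,'s4.png')
a=cv2.imread('pics/s4.png')[110:310,200:400]; cv2.imwrite('pics/s4c.png',cv2.resize(a,None,fx=3,fy=3,interpolation=cv2.INTER_CUBIC))
st=r.get_state(); print(st['tool_pos'])
deltas([(np.array([.4995,.2085,z]),tool()) for z in (.16,.070,.044)])
```

```text
top 0.64 [0.475 0.203 0.041] (np.int64(209), np.int64(229)) [134 129 125]
top 0.51 [0.57  0.121 0.03 ] (np.int64(230), np.int64(207)) [104  55 130]
top 0.5 [0.466 0.109 0.024] (np.int64(232), np.int64(232)) [ 95  50 118]
top 0.47 [ 0.504 -0.161  0.036] (np.int64(299), np.int64(224)) [205 199 195]
top (np.int64(52), 53, array([0.4987, 0.2092]), np.float64(0.0415))
side 0.93 [0.457 0.32  0.031] (np.int64(273), np.int64(277)) [ 17 138 136]
side 0.73 [0.494 0.223 0.043] (np.int64(271), np.int64(248)) [151 143 135]
side 0.73 [0.57  0.133 0.026] (np.int64(257), np.int64(228)) [ 86  45 107]
side 0.61 [0.464 0.122 0.027] (np.int64(291), np.int64(233)) [79 41 98]
side (np.int64(194), 227, array([0.5  , 0.207]), np.float64(0.044))
[0.50049261 0.20661391 0.15985326]
[0.4995 0.2085 0.16  ] dp [-0.9, -1.9, -0.1] tw [0.001, 0.0, -0.003]
[0.4995 0.2085 0.07  ] dp [-0.9, -2.0, 89.9] tw [0.001, 0.0, -0.003]
[0.4995 0.2085 0.044 ] dp [-0.9, -2.1, 115.9] tw [0.001, 0.0, -0.003]
```

View pics/s4c.png

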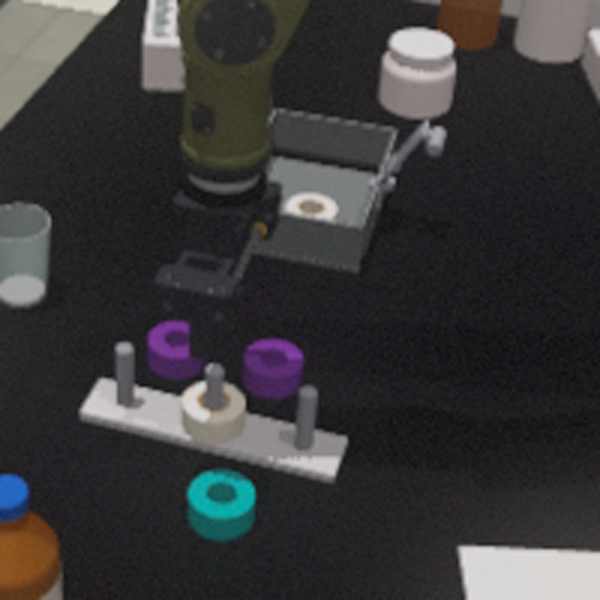

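The bench roll lies flat in the case at about (310,208). The gripper is above the middle spindle's white roll at (213,410).

Emit:
step_arm --motion '[{"dp":[-1,-2,45],"twist":[0,0,0],"hand":1},{"dp":[-1,-2,80],"twist":[0,0,0],"hand":1},{"dp":[-1,-2,100],"twist":[0,0,0],"hand":1},{"dp":[-1,-2,112],"twist":[0,0,0],"hand":1},{"dp":[-1,-2,115],"twist":[0,0,0],"hand":1}]'

```text
clock: 16.05
tool_pos: [0.4993, 0.2097, 0.0444]
eef_rot: [1.0, 0.024, -0.0, 0.0]
contact_force: [-0.7, 0.4, 0.4]
opening: 1.003
finger_force: 0.0
```

Emit:
step_arm --motion '[{"dp":[0,0,0],"twist":[0,0,0],"hand":-1},{"dp":[0,0,0],"twist":[0,0,0],"hand":-1},{"dp":[0,0,0],"twist":[0,0,0],"hand":-1},{"dp":[0,0,0],"twist":[0,0,0],"hand":-1}]'

```text
clock: 16.55
tool_pos: [0.4996, 0.2104, 0.0454]
eef_rot: [1.0, 0.024, 0.001, 0.0]
contact_force: [-0.3, -1.0, 5.3]
opening: 0.691
finger_force: 30.0
```

Emit:
step_arm --motion '[{"dp":[0,0,-30],"twist":[0,0,0],"hand":-1},{"dp":[0,0,-65],"twist":[0,0,0],"hand":-1},{"dp":[0,0,-100],"twist":[0,0,0],"hand":-1},{"dp":[0,0,-125],"twist":[0,0,0],"hand":-1},{"dp":[0,0,-125],"twist":[0,0,0],"hand":-1}]'

```text
clock: 17.18
tool_pos: [0.5001, 0.2112, 0.1712]
eef_rot: [1.0, 0.025, 0.002, -0.001]
contact_force: [1.1, 0.1, -2.0]
opening: 0.69
finger_force: 30.0
```

Run:
```python
from plan import *
st=r.get_state(); print(st['tool_pos'],st['opening'],st['finger_force'],st['contact_force'])
s=snap('side'); w=cloud(s); save(s,'s5.png')
p=near(w,.5,.209,.05); p=p[(p[:,2]>.088)&(p[:,2]<.16)]; 
c=[(round(float(z),3),int(((p[:,2]>z)&(p[:,2]<z+.01)).sum())) for z in np.arange(.09,.16,.01)]; print(c)
deltas([(case(-15,-47,z),tool()) for z in (165,100,42,39)])
```

```text
[0.50009811 0.21120278 0.17122051] 0.6896841777325075 29.999724786321167 [ 1.05462213  0.14585759 -1.96960043]
[(0.09, 0), (0.1, 0), (0.11, 0), (0.12, 0), (0.13, 1), (0.14, 37), (0.15, 45), (0.16, 0)]
[ 0.5018 -0.2652  0.165 ] dp [-20.8, 475.6, 4.7] tw [-0.001, -0.001, 0.0]
[ 0.5018 -0.2652  0.1   ] dp [-20.9, 475.6, 69.7] tw [-0.001, -0.001, 0.0]
[ 0.5018 -0.2652  0.042 ] dp [-21.0, 475.7, 127.7] tw [-0.001, -0.001, 0.0]
[ 0.5018 -0.2652  0.039 ] dp [-21.0, 475.7, 130.7] tw [-0.001, -0.001, 0.0]
```

Emit:
step_arm --motion '[{"dp":[-2,50,0],"twist":[0,0,0],"hand":-1},{"dp":[-4,110,0],"twist":[0,0,0],"hand":-1},{"dp":[-7,170,0],"twist":[0,0,0],"hand":-1},{"dp":[-10,230,0],"twist":[0,0,0],"hand":-1},{"dp":[-13,290,0],"twist":[0,0,0],"hand":-1}]'

```text
clock: 17.85
tool_pos: [0.4995, -0.0813, 0.1683]
eef_rot: [1.0, 0.025, -0.001, -0.0]
contact_force: [-0.4, 0.0, -1.6]
opening: 0.685
finger_force: 30.0
```

Emit:
step_arm --motion '[{"dp":[-3,55,0],"twist":[0,0,0],"hand":-1},{"dp":[-5,110,0],"twist":[0,0,0],"hand":-1},{"dp":[-8,160,0],"twist":[0,0,0],"hand":-1},{"dp":[-9,186,0],"twist":[0,0,0],"hand":-1},{"dp":[-9,186,0],"twist":[0,0,0],"hand":-1}]'

```text
clock: 18.48
tool_pos: [0.499, -0.2683, 0.1681]
eef_rot: [1.0, 0.022, -0.001, 0.0]
contact_force: [0.7, 0.9, -1.1]
opening: 0.693
finger_force: 30.0
```

Run:
```python
from plan import *
st=r.get_state(); print(st['tool_pos'],st['opening'],st['finger_force'],st['contact_force'])
s=snap('top'); print([(round(d['score'],2),world(s,d['at']).round(3)) for d in r.search_frame('top','roll4')])
s=snap('side');w=cloud(s); p=near(w,*st['tool_pos'][:2],.05); p=p[(p[:,2]>.088)&(p[:,2]<.175)]
print([(round(float(z),3),int(((p[:,2]>z)&(p[:,2]<z+.01)).sum())) for z in np.arange(.09,.17,.01)])
deltas([(case(-15,-47,z),tool()) for z in (100,42,39)])
```

```text
[ 0.49903631 -0.26825143  0.16814346] 0.6929409835185572 29.999716550228186 [ 0.67909271  0.89882499 -1.13527128]
[(0.7, array([ 0.504, -0.161,  0.037])), (0.69, array([0.571, 0.119, 0.032])), (0.67, array([0.455, 0.315, 0.03 ])), (0.59, array([0.461, 0.109, 0.023]))]
[(0.09, 0), (0.1, 0), (0.11, 0), (0.12, 0), (0.13, 5), (0.14, 33), (0.15, 36), (0.16, 55), (0.17, 23)]
[ 0.5018 -0.2652  0.1   ] dp [1.5, 1.7, 68.8] tw [-0.002, 0.001, 0.002]
[ 0.5018 -0.2652  0.042 ] dp [1.6, 1.9, 126.8] tw [-0.002, 0.001, 0.002]
[ 0.5018 -0.2652  0.039 ] dp [1.6, 1.9, 129.8] tw [-0.002, 0.001, 0.002]
```

Emit:
step_arm --motion '[{"dp":[1,0,40],"twist":[0,0,0],"hand":-1},{"dp":[1,0,80],"twist":[0,0,0],"hand":-1},{"dp":[1,0,108],"twist":[0,0,0],"hand":-1},{"dp":[1,0,122],"twist":[0,0,0],"hand":-1},{"dp":[1,0,126],"twist":[0,0,0],"hand":-1}]'

```text
clock: 19.25
tool_pos: [0.5016, -0.2647, 0.0433]
eef_rot: [1.0, 0.025, -0.0, -0.0]
contact_force: [-1.1, -0.9, -0.5]
opening: 0.693
finger_force: 30.0
```

Emit:
step_arm --motion '[{"dp":[0,0,2],"twist":[0,0,0],"hand":-1},{"dp":[0,0,4],"twist":[0,0,0],"hand":-1},{"dp":[0,0,4],"twist":[0,0,0],"hand":-1}]'

```text
clock: 19.62
tool_pos: [0.5017, -0.2661, 0.0403]
eef_rot: [1.0, 0.024, 0.0, 0.0]
contact_force: [0.7, 0.4, -0.9]
opening: 0.688
finger_force: 30.0
```

Emit:
step_arm --motion '[{"dp":[0,0,1.5],"twist":[0,0,0],"hand":-1},{"dp":[0,0,2],"twist":[0,0,0],"hand":-1},{"dp":[0,0,2],"twist":[0,0,0],"hand":0.6},{"dp":[0,0,2],"twist":[0,0,0],"hand":0.6},{"dp":[0,0,2],"twist":[0,0,0],"hand":0.6}]'

```text
clock: 20.25
tool_pos: [0.5015, -0.2659, 0.0377]
eef_rot: [1.0, 0.024, -0.0, 0.0]
contact_force: [0.4, 0.6, 0.3]
opening: 0.803
finger_force: 0.0
```

Emit:
step_arm --motion '[{"dp":[0,0,-30],"twist":[0,0,0],"hand":0.6},{"dp":[0,0,-80],"twist":[0,0,0],"hand":0.6},{"dp":[0,0,-130],"twist":[0,0,0],"hand":0.6},{"dp":[-30,-40,-180],"twist":[0,0,0],"hand":0.6},{"dp":[-60,-90,-200],"twist":[0,0,0],"hand":0.6}]'

```text
clock: 20.88
tool_pos: [0.4412, -0.1843, 0.2373]
eef_rot: [1.0, 0.023, 0.002, 0.001]
contact_force: [0.7, 0.3, -0.3]
opening: 0.795
finger_force: 0.0
```

Emit:
step_arm --motion '[{"dp":[0,-60,-20],"twist":[0,0,0],"hand":0.6},{"dp":[10,-120,-30],"twist":[0,0,0],"hand":0.6},{"dp":[20,-175,-30],"twist":[0,0,0],"hand":0.6},{"dp":[20,-175,-30],"twist":[0,0,0],"hand":0.6}]'

```text
clock: 21.38
tool_pos: [0.4526, -0.0029, 0.2656]
eef_rot: [1.0, 0.029, 0.001, -0.001]
contact_force: [0.1, -1.4, 0.9]
opening: 0.805
finger_force: 0.0
```

Run:
```python
from plan import *
s=snap('side'); save(s,'s6.png')
a=cv2.imread('pics/s6.png')[60:310,180:400]; 
s=snap('top'); save(s,'t6.png'); b=cv2.imread('pics/t6.png')[160:285,250:370]
cv2.imwrite('pics/c6.png',np.hstack([cv2.resize(a,(440,500),interpolation=cv2.INTER_CUBIC),cv2.resize(b,(360,500),interpolation=cv2.INTER_CUBIC)]))
w=cloud(s)
for q in [(-12,50),(-15,-48)]:
    c=case(*q,0); print(roll(w,c[0],c[1],.025,.045))
p=near(w,.66,-.215,.15)
st=r.get_state(); print(st['tool_pos'])
def lg(f): return case(80-145*np.cos(f)+32*np.sin(f),75,63.5+145*np.sin(f)+32*np.cos(f))
print(lg(1.72),[world(s,d['at']).round(3) for d in r.search_frame('top','lid_grip')])
# pull points seen from top
p=near(w,.645,-.14,.04); p=p[p[:,2]>.19]; print(np.percentile(p,[5,50,95],axis=0).round(3))
```

```text
(np.int64(149), 151, array([ 0.5026, -0.1641]), np.float64(0.0343))
(np.int64(150), 158, array([ 0.5004, -0.2622]), np.float64(0.0342))
[ 0.45176304 -0.00812538  0.26522675]
[ 0.64387607 -0.13608281  0.20213219] [array([ 0.611, -0.202,  0.168])]
[[ 0.612 -0.164  0.197]
 [ 0.624 -0.138  0.21 ]
 [ 0.651 -0.118  0.222]]
```

View pics/c6.png

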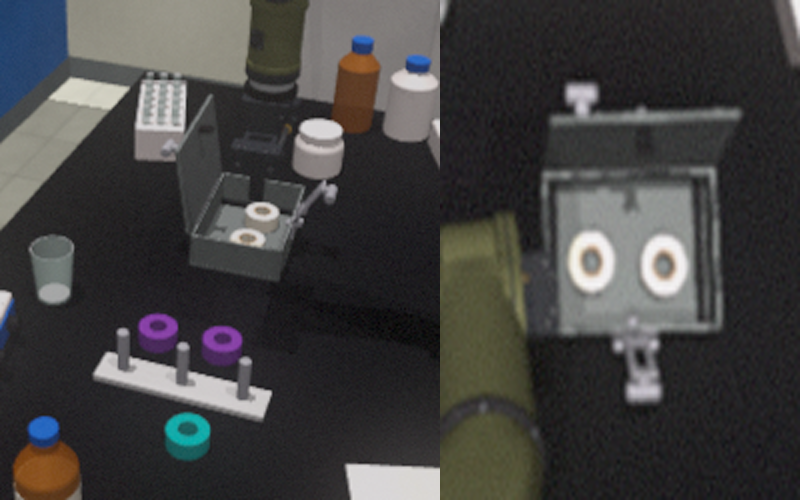

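Both rolls lie flat in the case, at (590,262) and (663,264) in the top crop. Spindles are empty, decoys and bystanders untouched. Now back to the pull.

Run:
```python
from plan import *
deltas([(np.array(p),tool()) for p in ((.62,-.05,.29),(.644,-.137,.29),(.644,-.137,.203))])
```

```text
[ 0.62 -0.05  0.29] dp [166.2, 48.7, -24.9] tw [0.001, 0.001, -0.001]
[ 0.644 -0.137  0.29 ] dp [186.0, 136.7, -24.8] tw [0.001, 0.001, -0.001]
[ 0.644 -0.137  0.203] dp [186.1, 136.7, 62.2] tw [0.001, 0.001, -0.001]
```

Emit:
step_arm --motion '[{"dp":[55,10,-25],"twist":[0,0,0],"hand":0.6},{"dp":[112,30,-25],"twist":[0,0,0],"hand":0.6},{"dp":[160,60,-25],"twist":[0,0,0],"hand":0.6},{"dp":[180,100,-25],"twist":[0,0,0],"hand":0.6},{"dp":[186,137,-25],"twist":[0,0,0],"hand":0.6}]'

```text
clock: 22.15
tool_pos: [0.6447, -0.1403, 0.2893]
eef_rot: [1.0, 0.022, -0.0, 0.001]
contact_force: [-0.5, -0.9, 0.7]
opening: 0.801
finger_force: 0.0
```

Emit:
step_arm --motion '[{"dp":[0,0,40],"twist":[0,0,0],"hand":0.6},{"dp":[0,0,70],"twist":[0,0,0],"hand":0.6},{"dp":[0,0,84],"twist":[0,0,0],"hand":0.6},{"dp":[0,0,87],"twist":[0,0,0],"hand":0.6},{"dp":[0,0,87],"twist":[0,0,0],"hand":0.2}]'

```text
clock: 22.78
tool_pos: [0.645, -0.1366, 0.2042]
eef_rot: [1.0, 0.024, 0.001, 0.0]
contact_force: [-0.8, 0.2, 0.3]
opening: 0.708
finger_force: 0.0
```

Emit:
step_arm --motion '[{"dp":[0,0,0],"twist":[0,0,0],"hand":-1},{"dp":[0,0,0],"twist":[0,0,0],"hand":-1},{"dp":[0,0,0],"twist":[0,0,0],"hand":-1},{"dp":[0,0,0],"twist":[0,0,0],"hand":-1}]'

```text
clock: 23.28
tool_pos: [0.6449, -0.137, 0.2039]
eef_rot: [1.0, 0.024, 0.001, 0.001]
contact_force: [0.2, -2.3, 1.7]
opening: 0.405
finger_force: 30.0
```

Run:
```python
from plan import *
st=r.get_state(); p=np.array(st['tool_pos']); print(p,st['opening'],st['finger_force'])
g=Rc.T@(p-case(80,75,63.5))*1000; print(g)
def lg(f): return case(80-145*np.cos(f)+32*np.sin(f),75,63.5+145*np.sin(f)+32*np.cos(f)-.5)
deltas([(lg(t),tool()) for t in [1.72,1.65,1.55,1.4,1.25,1.1,.95,.8,.65,.5,.4,.3,.2,.15]])
```

```text
[ 0.6448921  -0.13702718  0.20393042] 0.40463031091311186 29.997309185564518
[ 54.1675091   -0.99287259 140.4304181 ]
[ 0.6439 -0.1361  0.2016] dp [-1.0, -1.0, 2.3] tw [0.002, -0.001, -0.001]
[ 0.6341 -0.1366  0.205 ] dp [-10.8, -1.0, -1.1] tw [0.002, -0.001, -0.001]
[ 0.6197 -0.1373  0.2086] dp [-25.2, -1.0, -4.7] tw [0.002, -0.001, -0.001]
[ 0.5976 -0.1383  0.2113] dp [-47.3, -0.9, -7.5] tw [0.002, -0.001, -0.001]
[ 0.5754 -0.1394  0.2107] dp [-69.5, -0.9, -6.9] tw [0.002, -0.001, -0.001]
[ 0.5535 -0.1405  0.2067] dp [-91.4, -0.9, -2.9] tw [0.002, -0.001, -0.001]
[ 0.5325 -0.1415  0.1996] dp [-112.5, -0.9, 4.2] tw [0.002, -0.001, -0.001]
[ 0.5128 -0.1425  0.1893] dp [-132.3, -0.9, 14.4] tw [0.002, -0.001, -0.001]
[ 0.4948 -0.1434  0.1762] dp [-150.3, -0.9, 27.5] tw [0.002, -0.001, -0.001]
[ 0.479  -0.1441  0.1606] dp [-166.1, -1.0, 43.1] tw [0.002, -0.001, -0.001]
[ 0.4698 -0.1446  0.1489] dp [-175.3, -1.0, 54.8] tw [0.002, -0.001, -0.001]
[ 0.4618 -0.145   0.1364] dp [-183.3, -1.0, 67.3] tw [0.002, -0.001, -0.001]
[ 0.4552 -0.1453  0.1232] dp [-190.0, -1.0, 80.5] tw [0.002, -0.001, -0.001]
[ 0.4523 -0.1455  0.1163] dp [-192.9, -1.0, 87.4] tw [0.002, -0.001, -0.001]
```

Emit:
step_arm --motion '[{"dp":[-10,0,-3],"twist":[0,0,0],"hand":-1},{"dp":[-24,0,-7],"twist":[0,0,0],"hand":-1},{"dp":[-46,0,-10],"twist":[0,0,0],"hand":-1},{"dp":[-68,0,-9],"twist":[0,0,0],"hand":-1},{"dp":[-90,0,-5],"twist":[0,0,0],"hand":-1}]'

```text
clock: 23.9
tool_pos: [0.5572, -0.1411, 0.2104]
eef_rot: [1.0, 0.024, 0.004, 0.001]
contact_force: [4.2, -2.8, 1.1]
opening: 0.403
finger_force: 30.0
```

Emit:
step_arm --motion '[{"dp":[-21,0,7],"twist":[0,0,0],"hand":-1},{"dp":[-41,0,17],"twist":[0,0,0],"hand":-1},{"dp":[-59,0,30],"twist":[0,0,0],"hand":-1},{"dp":[-75,0,46],"twist":[0,0,0],"hand":-1},{"dp":[-84,0,58],"twist":[0,0,0],"hand":-1}]'

```text
clock: 24.52
tool_pos: [0.471, -0.1451, 0.1505]
eef_rot: [1.0, 0.024, 0.001, 0.0]
contact_force: [1.2, -2.4, 1.5]
opening: 0.397
finger_force: 30.0
```

Emit:
step_arm --motion '[{"dp":[-8,0,12],"twist":[0,0,0],"hand":-1},{"dp":[-15,0,25],"twist":[0,0,0],"hand":-1},{"dp":[-18,0,32],"twist":[0,0,0],"hand":-1},{"dp":[-18,0,32],"twist":[0,0,0],"hand":-1}]'

```text
clock: 25.02
tool_pos: [0.4542, -0.1459, 0.1181]
eef_rot: [1.0, 0.024, 0.001, 0.0]
contact_force: [3.0, -2.9, -3.7]
opening: 0.401
finger_force: 30.0
```

Run:
```python
from plan import *
st=r.get_state(); p=np.array(st['tool_pos']); print(p,st['opening'],st['finger_force'],st['contact_force'])
g=Rc.T@(p-case(80,75,63.5))*1000; print(g)
def lg(f): return case(80-145*np.cos(f)+32*np.sin(f),75,63.5+145*np.sin(f)+32*np.cos(f)-.5)
deltas([(lg(t),tool()) for t in [.15,.1,.05,0]])
```

```text
[ 0.45419018 -0.14590537  0.11808961] 0.4006174718505563 29.99986309558153 [ 2.99971017 -2.90762413 -3.69849987]
[-136.74043797   -0.54471957   54.58960869]
[ 0.4523 -0.1455  0.1163] dp [-1.9, -0.5, 1.8] tw [0.001, -0.003, -0.001]
[ 0.4498 -0.1456  0.1093] dp [-4.4, -0.6, 8.8] tw [0.001, -0.003, -0.001]
[ 0.4477 -0.1457  0.1022] dp [-6.5, -0.6, 15.9] tw [0.001, -0.003, -0.001]
[ 0.4459 -0.1458  0.095 ] dp [-8.3, -0.6, 23.1] tw [0.001, -0.003, -0.001]
```

Emit:
step_arm --motion '[{"dp":[-3,0,7],"twist":[0,0,0],"hand":-1},{"dp":[-6,0,15],"twist":[0,0,0],"hand":-1},{"dp":[-7,0,20],"twist":[0,0,0],"hand":-1},{"dp":[-7,0,23],"twist":[0,0,0],"hand":-1},{"dp":[-7,0,24],"twist":[0,0,0],"hand":-1}]' --force 45

```text
clock: 25.65
tool_pos: [0.4478, -0.1462, 0.0959]
eef_rot: [1.0, 0.024, 0.003, 0.001]
contact_force: [0.9, -1.9, 27.1]
opening: 0.397
finger_force: 45.0
```

Emit:
step_arm --motion '[{"dp":[0,0,-1],"twist":[0,0,0],"hand":0.5},{"dp":[0,0,-1],"twist":[0,0,0],"hand":0.5},{"dp":[0,0,-1],"twist":[0,0,0],"hand":0.5},{"dp":[0,0,-40],"twist":[0,0,0],"hand":0.5},{"dp":[0,0,-75],"twist":[0,0,0],"hand":0.3}]'

```text
clock: 26.28
tool_pos: [0.4449, -0.1453, 0.1696]
eef_rot: [1.0, 0.025, -0.001, -0.0]
contact_force: [0.7, 0.8, -0.1]
opening: 0.668
finger_force: 0.0
```

Run:
```python
from plan import *
s=snap('side'); w=cloud(s)
p=w[(np.abs(w[...,0]-.515)<.09)&(np.abs(w[...,1]+.2175)<.12)]; p=p[(p[:,2]>.055)&(p[:,2]<.11)]
q=(p-case(0,0,0))@Rc*1000
m=(np.abs(q[:,1])>30)&(np.abs(q[:,0])<75)&(q[:,2]<88)
f=np.polyfit(q[m,0],q[m,2],1); print('slope',f,m.sum())
for lo in range(-75,75,30):
    k=m&(q[:,0]>lo)&(q[:,0]<lo+30); print(lo,k.sum(),np.median(q[k,2]))
deltas([(case(-60,-50,z),tool()) for z in (172,115,98,93.5)])
```

```text
slope [1.19654472e-02 7.31017838e+01] 1053
-75 172 74.22292734003067
-45 182 74.43446985700825
-15 213 74.06422665105394
15 248 74.58191537734233
45 238 75.09876792717951
[ 0.457  -0.2704  0.172 ] dp [4.3, 124.8, 1.4] tw [0.001, -0.004, -0.0]
[ 0.457  -0.2704  0.115 ] dp [4.1, 124.7, 58.4] tw [0.001, -0.004, -0.0]
[ 0.457  -0.2704  0.098 ] dp [4.0, 124.7, 75.4] tw [0.001, -0.004, -0.0]
[ 0.457  -0.2704  0.0935] dp [4.0, 124.7, 79.9] tw [0.001, -0.004, -0.0]
```

The lid reads level (74 mm front and back). One press on the free point to be sure of the click.

Emit:
step_arm --motion '[{"dp":[2,60,0],"twist":[0,0,0],"hand":-1},{"dp":[4,115,0],"twist":[0,0,0],"hand":-1},{"dp":[4,125,20],"twist":[0,0,0],"hand":-1},{"dp":[4,125,50],"twist":[0,0,0],"hand":-1},{"dp":[4,125,68],"twist":[0,0,0],"hand":-1}]' --force 15

```text
clock: 26.95
tool_pos: [0.4547, -0.27, 0.0995]
eef_rot: [1.0, 0.024, -0.001, -0.001]
contact_force: [-0.4, 0.2, 0.6]
opening: 0.106
finger_force: 0.0
```

Emit:
step_arm --motion '[{"dp":[0,0,4],"twist":[0,0,0],"hand":-1},{"dp":[0,0,8],"twist":[0,0,0],"hand":-1},{"dp":[0,0,11],"twist":[0,0,0],"hand":-1},{"dp":[0,0,12],"twist":[0,0,0],"hand":-1},{"dp":[0,0,13],"twist":[0,0,0],"hand":-1}]'

```text
clock: 27.58
tool_pos: [0.4557, -0.2702, 0.0932]
eef_rot: [1.0, 0.024, 0.001, 0.001]
contact_force: [-8.5, 5.8, 50.9]
opening: 0.008
finger_force: 25.3
```

Emit:
step_arm --motion '[{"dp":[0,0,-50],"twist":[0,0,0],"hand":-0.5},{"dp":[0,0,-105],"twist":[0,0,0],"hand":0.6},{"dp":[-40,-20,-105],"twist":[0,0,0],"hand":0.6},{"dp":[-76,-42,-105],"twist":[0,0,0],"hand":0.6},{"dp":[-76,-42,-105],"twist":[0,0,0],"hand":0.6}]' --force 20

```text
clock: 28.2
tool_pos: [0.3744, -0.2306, 0.1941]
eef_rot: [1.0, 0.024, -0.002, -0.001]
contact_force: [0.1, 0.8, 0.2]
opening: 0.551
finger_force: 0.0
```

Run:
```python
from plan import *
st=r.get_state(); print(st['opening'])
s=snap('top'); w=cloud(s); p=near(w,.377,-.224,.04); p=p[(p[:,2]>.1)&(p[:,2]<.14)]; print(len(p),np.percentile(p,[5,50,95],axis=0).round(3) if len(p) else '')
deltas([(np.array([.3765,-.2245,z]),tool()) for z in (.18,.1245)])
```

```text
0.5510869385982153
7 [[ 0.409 -0.235  0.103]
 [ 0.41  -0.229  0.104]
 [ 0.414 -0.207  0.109]]
[ 0.3765 -0.2245  0.18  ] dp [-0.4, -7.3, 14.1] tw [0.0, -0.0, 0.0]
[ 0.3765 -0.2245  0.1245] dp [-0.4, -7.3, 69.6] tw [0.0, -0.0, 0.0]
```

Emit:
step_arm --motion '[{"dp":[0,-7,0],"twist":[0,0,0],"hand":0.7},{"dp":[0,-7,5],"twist":[0,0,0],"hand":0.7},{"dp":[0,-7,35],"twist":[0,0,0],"hand":0.7},{"dp":[0,-7,60],"twist":[0,0,0],"hand":0.7},{"dp":[0,-7,69],"twist":[0,0,0],"hand":0.7}]'

```text
clock: 28.88
tool_pos: [0.3776, -0.2249, 0.1228]
eef_rot: [1.0, 0.025, -0.001, -0.0]
contact_force: [0.1, 1.0, 0.3]
opening: 0.85
finger_force: 0.0
```

Emit:
step_arm --motion '[{"dp":[0,0,0],"twist":[0,0,0],"hand":-1},{"dp":[0,0,0],"twist":[0,0,0],"hand":-1},{"dp":[0,0,0],"twist":[0,0,0],"hand":-1},{"dp":[0,0,0],"twist":[0,0,0],"hand":-1},{"dp":[0,0,0],"twist":[0,0,0],"hand":-1}]' --force 25

```text
clock: 29.5
tool_pos: [0.3777, -0.2247, 0.1248]
eef_rot: [1.0, 0.024, 0.0, -0.0]
contact_force: [-0.3, 3.0, 6.4]
opening: 0.449
finger_force: 25.0
```

Run:
```python
from plan import *
st=r.get_state(); print(st['tool_pos'],st['opening'],st['finger_force'])
def hg(th): return case(-87+66*np.cos(th)-20*np.sin(th),0,74.5+66*np.sin(th)+20*np.cos(th)+3)
deltas([(hg(t),tool()) for t in np.linspace(2.1,0,13)])
```

```text
[ 0.37773596 -0.2247357   0.12482566] 0.4493201576163254 25.000836700201035
[ 0.3771 -0.2242  0.1244] dp [-0.6, -0.5, 0.5] tw [-0.0, -0.001, 0.0]
[ 0.386  -0.2238  0.1325] dp [8.3, -0.5, -7.6] tw [-0.0, -0.001, 0.0]
[ 0.3962 -0.2233  0.1389] dp [18.5, -0.5, -14.0] tw [-0.0, -0.001, 0.0]
[ 0.4074 -0.2227  0.1434] dp [29.7, -0.5, -18.6] tw [-0.0, -0.001, 0.0]
[ 0.4191 -0.2222  0.1459] dp [41.5, -0.5, -21.1] tw [-0.0, -0.001, 0.0]
[ 0.4312 -0.2216  0.1464] dp [53.5, -0.5, -21.5] tw [-0.0, -0.001, 0.0]
[ 0.4431 -0.221   0.1447] dp [65.5, -0.5, -19.8] tw [-0.0, -0.001, 0.0]
[ 0.4545 -0.2204  0.141 ] dp [76.9, -0.5, -16.1] tw [-0.0, -0.001, 0.0]
[ 0.4652 -0.2199  0.1353] dp [87.6, -0.5, -10.4] tw [-0.0, -0.001, 0.0]
[ 0.4746 -0.2194  0.1279] dp [97.0, -0.5, -3.0] tw [-0.0, -0.001, 0.0]
[ 0.4827 -0.2191  0.1189] dp [105.1, -0.5, 6.0] tw [-0.0, -0.001, 0.0]
[ 0.489  -0.2187  0.1087] dp [111.5, -0.5, 16.2] tw [-0.0, -0.001, 0.0]
[ 0.4935 -0.2185  0.0975] dp [115.9, -0.5, 27.4] tw [-0.0, -0.001, 0.0]
```

Emit:
step_arm --motion '[{"dp":[8,0,-8],"twist":[0,0,0],"hand":-1},{"dp":[18.5,0,-14.5],"twist":[0,0,0],"hand":-1},{"dp":[30,0,-19],"twist":[0,0,0],"hand":-1},{"dp":[42,0,-21.5],"twist":[0,0,0],"hand":-1},{"dp":[54,0,-22],"twist":[0,0,0],"hand":-1}]'

```text
clock: 30.12
tool_pos: [0.4293, -0.2222, 0.1465]
eef_rot: [1.0, 0.024, -0.002, -0.0]
contact_force: [-3.9, 0.9, 0.2]
opening: 0.451
finger_force: 25.0
```

Emit:
step_arm --motion '[{"dp":[12,0,2],"twist":[0,0,0],"hand":-1},{"dp":[23,0,6],"twist":[0,0,0],"hand":-1},{"dp":[34,0,11],"twist":[0,0,0],"hand":-1},{"dp":[43,0,19],"twist":[0,0,0],"hand":-1},{"dp":[51,0,28],"twist":[0,0,0],"hand":-1}]'

```text
clock: 30.75
tool_pos: [0.483, -0.2198, 0.1176]
eef_rot: [1.0, 0.025, -0.0, -0.0]
contact_force: [-3.6, 1.6, 1.8]
opening: 0.446
finger_force: 25.0
```

Emit:
step_arm --motion '[{"dp":[6.5,0,10],"twist":[0,0,0],"hand":-1},{"dp":[10,0,19],"twist":[0,0,0],"hand":-1},{"dp":[11,0,22],"twist":[0,0,0],"hand":-1},{"dp":[11,0,23],"twist":[0,0,0],"hand":-1}]'

```text
clock: 31.25
tool_pos: [0.4935, -0.2193, 0.0952]
eef_rot: [1.0, 0.024, 0.0, -0.0]
contact_force: [-1.7, 1.7, 2.0]
opening: 0.447
finger_force: 25.0
```

Run:
```python
from plan import *
st=r.get_state(); print(st['tool_pos'],st['opening'],st['finger_force'],st['contact_force'])
```

```text
[ 0.49354579 -0.21929189  0.09518345] 0.44717131250992104 25.000375024974346 [-1.68891563  1.67777851  2.01857058]
```

Emit:
step_arm --motion '[{"dp":[0,0,1.5],"twist":[0,0,0],"hand":-1},{"dp":[0,0,2.5],"twist":[0,0,0],"hand":-1},{"dp":[0,0,2.5],"twist":[0,0,0],"hand":-1}]'

```text
clock: 31.62
tool_pos: [0.4937, -0.2193, 0.0947]
eef_rot: [1.0, 0.024, 0.001, 0.0]
contact_force: [-5.1, 4.2, 15.8]
opening: 0.445
finger_force: 25.0
```

Emit:
step_arm --motion '[{"dp":[0,0,0],"twist":[0,0,0],"hand":0.6},{"dp":[0,0,-1],"twist":[0,0,0],"hand":0.6},{"dp":[0,0,-2],"twist":[0,0,0],"hand":0.6},{"dp":[0,0,-40],"twist":[0,0,0],"hand":0.6},{"dp":[0,0,-95],"twist":[0,0,0],"hand":0.6}]'

```text
clock: 32.25
tool_pos: [0.4927, -0.219, 0.1875]
eef_rot: [1.0, 0.025, -0.002, -0.001]
contact_force: [0.4, -0.4, 0.4]
opening: 0.799
finger_force: 0.0
```

Emit:
step_arm --motion '[{"dp":[-20,60,-40],"twist":[0,0,0],"hand":0.6},{"dp":[-60,110,-70],"twist":[0,0,0],"hand":0.6},{"dp":[-100,160,-80],"twist":[0,0,0],"hand":0.6},{"dp":[-130,210,-80],"twist":[0,0,0],"hand":0.6},{"dp":[-130,210,-80],"twist":[0,0,0],"hand":0.6}]'

```text
clock: 32.88
tool_pos: [0.37, -0.4401, 0.268]
eef_rot: [1.0, 0.02, -0.001, 0.001]
contact_force: [0.6, 0.8, -0.1]
opening: 0.804
finger_force: 0.0
```

Run:
```python
from plan import *
s=snap('side'); save(s,'s7.png')
a=cv2.imread('pics/s7.png')[110:290,180:400]; cv2.imwrite('pics/s7c.png',cv2.resize(a,None,fx=3.3,fy=3.3,interpolation=cv2.INTER_CUBIC))
t=snap('top')
for n,s in (('side',s),('top',t)):
    w=cloud(s); p=near(w,.515,-.2175,.15); q=(p-case(0,0,0))@Rc*1000
    m=(np.abs(q[:,1])>30)&(np.abs(q[:,0])<75)&(np.abs(q[:,2]-73)<9)&(np.abs(q[:,1])<110)
    print(n,np.polyfit(q[m,0],q[m,2],1).round(4),m.sum())
    k=(np.abs(q[:,1])<22)&(np.abs(q[:,0]+21)<14)&(q[:,2]>90); print(' barrel',np.percentile(q[k],[3,50,97],axis=0).round(1).tolist())
    for x in ['amber_bottle','tub','beaker']: print(x,[world(s,d['at']).round(3).tolist() for d in r.search_frame(n,x)[:1]])
```

```text
side [2.30000e-03 7.46853e+01] 948
 barrel [[-29.2, -17.3, 92.6], [-22.6, 6.8, 103.2], [-13.5, 20.0, 109.2]]
amber_bottle [[0.561, 0.519, 0.101]]
tub [[0.449, -0.492, 0.069]]
beaker [[0.763, 0.082, 0.066]]
top [-1.70000e-03  7.15071e+01] 1439
 barrel [[-28.2, -13.8, 97.2], [-22.3, 3.4, 102.0], [-15.9, 21.2, 107.7]]
amber_bottle []
tub [[0.452, -0.507, 0.086]]
beaker [[0.784, 0.077, 0.041]]
```

View pics/s7c.png

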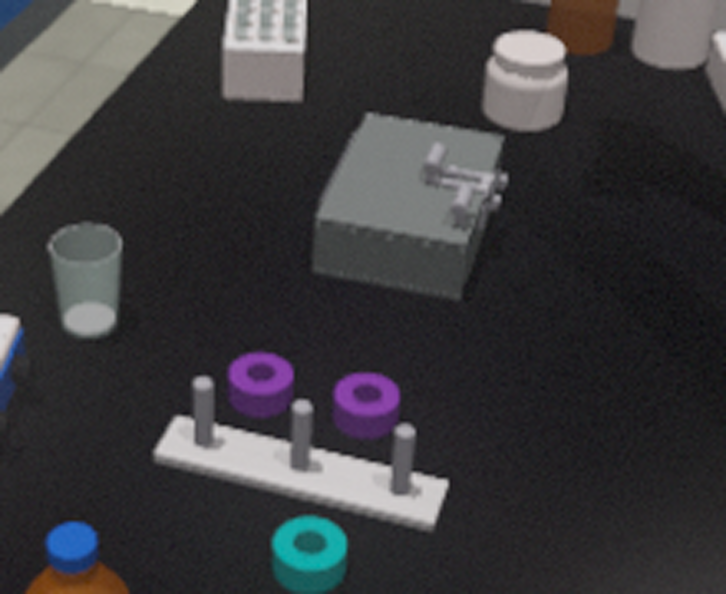

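The lid is shut and level (slope about 0.002), the hasp lies flat over the catch at (455,175), the spindles are empty, and the bystanders stand where they were. Handing in.

```bash
python3 -c "
from plant import r
print(r.finish_job())"
```

```text
the job is handed in; nothing more can be done
None
```

The job is handed in: both white rolls (the only two present) lie flat in the case, the lid is pressed home, the hasp is down over the catch, and the bottle, tub and beaker were left where they stand; the hand-in returned no verdict.

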